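Unstack the gauge kit onto the fitting station

TASK

Take the pile of gauge parts apart from the top down and set each piece flat in its own place before lifting the next: the gauge, dial up, in the round blue holder, then the black pod in the bare aluminium jig, then the red carton in the red tray and last the yellow carton in the yellow tray. Each should end near the middle of its place, lying flat on its floor. Do not drop anything, and leave the blue bottle and the black clamp where they are.

Things in the scene. Friction and masses are not known exactly. Their poses are not given: they have to be found in the camera images.
- gauge: Round instrument gauge, top of the pile: black can with a bright steel bezel, white dial with a red needle on top. A plain upright cylinder, 52 mm diameter, 46 mm high, 0.11 to 0.23 kg. Origin: centre of its underside; z up, its axis. At the start it stands on the pod.
- pod: Black plastic gauge pod, second from the top: a block 56 x 56 mm and 36 mm high (flat upright sides) with a mounting tab at each y end, 46 mm wide, 8 mm thick, at its foot, each with a steel screw; 90 mm long over the tabs. 0.09 to 0.19 kg. Origin: centre of its underside; y along its length (tab to tab), x across (56 mm), z up. At the start it lies on the red carton.
- red_carton: Red carton with a pale band round its sides, third from the top: a closed stiff box 58 mm (x) by 122 mm (y) by 46 mm high, 0.19 to 0.40 kg. Origin: centre of its underside; y along its length, z up. At the start it lies on the yellow carton.
- yellow_carton: Yellow carton with a dark red band round its sides, bottom of the pile, on the bench: a closed stiff box 62 mm (x) by 160 mm (y) by 50 mm high, 0.28 to 0.56 kg. Origin: centre of its underside; y along its length, z up. The four pieces of the pile are each centred on the one below within 5 mm, their lengths parallel within 0.1 rad from one to the next; the pile is 178 mm high and all lies loose.
- holder: Round blue holder for the gauge: a low open blue cup, inner diameter 74 mm, outer 88 mm, rim 12 mm above the bench, inner floor 3 mm above the bench. Fixed to the bench; its position and yaw differ at every start. Origin: centre of its underside, on the bench; z up.
- jig: Bare aluminium jig for the pod. A low open rectangular tray, inside 80 mm (along its x) by 114 mm (along its y), walls 5 mm thick, rim 8 mm above the bench, inner floor 3 mm above the bench. Fixed to the bench; its position and yaw differ at every start. Origin: centre of its underside, on the bench; z up, y along its long side.
- red_tray: Red-walled tray with a dark floor, for the red carton. A low open rectangular tray, inside 82 mm (along its x) by 146 mm (along its y), walls 5 mm thick, rim 8 mm above the bench, inner floor 3 mm above the bench. Fixed to the bench; its position and yaw differ at every start. Origin: centre of its underside, on the bench; z up, y along its long side.
- yellow_tray: Yellow-walled tray with a dark floor, for the yellow carton. A low open rectangular tray, inside 86 mm (along its x) by 184 mm (along its y), walls 5 mm thick, rim 8 mm above the bench, inner floor 3 mm above the bench. Fixed to the bench; its position and yaw differ at every start. Origin: centre of its underside, on the bench; z up, y along its long side.
- bottle: Bystander, to be left alone: small loose blue bottle with a white cap, 34 mm diameter, 95 mm high, at the left far side. Origin: centre of its underside; z up.
- clamp: Bystander, to be left alone: loose black plastic bridge-shaped clamp, 45 x 52 mm, 49 mm high, at the right far side. Origin: centre of its underside; z up.
There are look-alikes about, which are no part of the job. What is shaped like the yellow_tray but turquoise is not meant. Leave any pink look-alike of the red_tray alone.

How it is judged:
By the outcome, as a careful person would: the job done as asked, in the order asked, and still so for the second after the job is handed in, with the robot touching nothing.
It also fails if it takes over 115 s, if anything falls off the work surface, if the arm or the gripper's body presses on something with over 40 N, if the wrist force passes 120 N, or if a joint passes its speed limit or range.

ROBOT

A 7-joint arm with a two-finger parallel gripper is mounted at the origin on the work surface. World frame = base frame: x ahead of the robot, y to its left, z up, the work surface at z = 0. Lengths are in m, angles in rad, forces in N, time in s.
With the tool pointing down it reaches from about 0.425 to 0.875 m from the base axis. Payload 4.7 kg.
Tool frame: the origin (TCP) lies on the centre line of the jaws, within the pads' length; the fingertips stand 22 mm ahead of it and the grasp point (between the pads) lies 3 mm ahead of it; z points along the fingers, y is the direction in which the jaws open and shut (so a half turn about z gives the same grasp; the last joint's range is limited). The gripper opens to 87 mm and grips with 3 to 60 N. Pads are 19 mm wide; open, the fingers measure 117 mm over their backs; the gripper's body (75 mm by 190 mm) begins 51 mm behind the grasp point.
Start: joints at [-1.227, 0.321, -0.07, 1.45, 0.023, 1.371, -0.057], TCP at [0.211, 0.615, 0.245] pointing down, gripper open.
Joint ranges: [-2.86, 2.86], [-0.3, 2.09], [-1.38, 1.24], [0.06, 2.45], [-1.56, 4.7], [0.09, 2.05], [-2.69, 2.69]. Speed limits (rad/s): [2.57, 2.57, 3.14, 3.14, 3.14, 3.14, 3.14].

INTERFACE

Orientations are given as a rotation vector (axis times angle).
In Python, from bench import ctrl, imaging, close_job, finder gives the robot as it stands. The module is installed in compiled form; this text tells all that it offers.
- The arm moves only by the shell command python3 -m jog 'ROWS' [FORCE]. ROWS is JSON, a list that holds one entry, the list of rows, each a list of 7 numbers: the shift along the tool's x, y, z in cm, then the turn, a rotation vector about the tool's x, y, z in degrees, then the finger opening in cm, from 0 to 8.7. In form: [[[dx, dy, dz, ax, ay, az, claw], ...]]. A call has 1 to 12 rows; each row shifts and turns the commanded pose from where the row before left it, along the tool's axes as they then stand; what a row does not reach is not made up. A row lasts 1/10 s, in which the tool goes at most 50 mm and 8.59 degrees, less where a joint would pass 70% of its speed; a pose out of reach is approached as far as the arm can. A call is refused whole if a number of a shift passes 5 or a number of a turn 8.59, either way. A call with a gripper value outside its range is refused whole. The fingers move at their own pace and stop on an object; FORCE is the grip in N (left out, the last holds). Time passes only in rows, so rows that do not move let the fingers close. It gives the time, the measured TCP pose, the force and the opening at its end, in the units of the state.
- ctrl.get_state(): the state, without advancing time (a new reading comes with each control period).
- imaging.get_image(name): name is "side" or "top"; returns a dict with "frame" (400x640x3 uint8, red, green, blue), "intrinsics" (3x3 intrinsics, pixels), "pose" (4x4, takes a point from camera to world coordinates). Camera axes: x right, y down, z forward; pixel columns grow to the right and rows downward; lengths in m; the calibration is good to about 2 mm. A picture is of the moment at which its call begins. There is no depth.
- close_job(): hands the job in, once; it reports no verdict.
Trained networks look in the newest picture that a camera, given by its name, has taken for a name from the list of things; names that differ only in an ending like _2 or _b are one class to them, and where a whole thing is asked for, a point or a joint stands for the part that bears it (a point fixed in the world has none). Each returns a list of dicts, best first, with "conf" (0 to 1); they miss things now and then, are a little off and sometimes report something else, mostly with a low value. They report only what shows in the picture. A call takes as long as a camera call. They do not tell look-alikes from the thing itself.
- finder.trace(label, camera): "region" (400x640 bool, what is visible of it) and "point" ([row, column] as shares, 0 to 1, of the picture: columns of its width, rows of its height, amid what is visible of it).
- finder.spot_point(label, camera): "point" ([row, column] as shares, 0 to 1, of the picture: columns of its width, rows of its height: a listed point, or the origin of a listed thing).
The state is a dict: "time": time; "joint_positions": joint angles; "qd": joint speeds; "joint_torque": joint torques, N m; "position": TCP position; "tool_rot": TCP orientation; "ft_force": force on the tool from outside, world axes, zero at the start; "torque": the same for the moment, N m; "grip_width": opening from 0.0 (shut) to 1.0 (fully open).
Only numpy, scipy, OpenCV 4.12 (cv2) and the standard library are available. Lean on these libraries where they do the work, as an engineer would, in place of code of your own. Each camera call takes 0.05 s, during which the arm holds its last target. There are 200 camera calls.

## Working session

There is one attempt and no reset: what is moved stays moved. The work goes in short steps, Python scripts to look and compute and a shell command to move; the robot and the scene stay as the last step left them, time stands still between calls to the robot, and variables do not carry over. Pictures are saved under pics/ and viewed, about 12 in all and at most 16, crops included, and the job is handed in when it is done.

```bash
mkdir -p pics; ls
python3 - <<'E'
from bench import ctrl, imaging, finder
import cv2, numpy as np
print(ctrl.get_state())
for n in("top","side"):
    d=imaging.get_image(n); cv2.imwrite(f"pics/{n}0.png",d["frame"][:,:,::-1]); print(n,d["intrinsics"],d["pose"])
    for l in ["gauge","pod","red_carton","yellow_carton","holder","jig","red_tray","yellow_tray","bottle","clamp"]:
        r=finder.spot_point(l,n); print(l,[(round(q["conf"],2),round(q["point"][1]*640),round(q["point"][0]*400)) for q in r])
E
```

```text
pics
{'time': 0.0, 'joint_positions': array([-1.2268488 ,  0.32184536, -0.07010684,  1.45170647,  0.02261404,
        1.37080784, -0.05690475]), 'qd': array([ 9.08636470e-04, -2.39211940e-03,  1.17378195e-03, -1.55376313e-03,
        5.93410174e-05,  8.59929547e-04,  3.98495388e-04]), 'joint_torque': array([ 3.20015688e-04, -4.91300368e+01, -4.03867643e-01, -3.12523770e+01,
       -6.38387399e-02,  4.35626437e-02,  1.38022688e-04]), 'position': array([0.2103998 , 0.61444453, 0.24343134]), 'tool_rot': array([-5.15663579e-01, -3.09875973e+00,  3.09003080e-03]), 'ft_force': array([-0.5271111 ,  0.1715685 ,  0.04822385]), 'torque': array([ 0.00049566, -0.01240543,  0.01676524]), 'grip_width': 0.9985846409554052}
top [[396.25691792   0.         323.10572651]
 [  0.         396.25691792 198.56918715]
 [  0.           0.           1.        ]] [[-3.72835845e-03 -9.82324640e-01  1.87148074e-01  2.47652793e-01]
 [-9.99992992e-01  3.72591434e-03 -3.64817322e-04  7.74867808e-03]
 [-3.38928648e-04 -1.87148123e-01 -9.82331647e-01  1.04271602e+00]
 [ 0.00000000e+00  0.00000000e+00  0.00000000e+00 
[... 390 characters left out ...]
000028   0.         320.04013846]
 [  0.         424.30000028 200.31547056]
 [  0.           0.           1.        ]] [[ 0.96966781 -0.09477812  0.22530302  0.15362237]
 [-0.24309703 -0.46996027  0.8485524  -1.1155663 ]
 [ 0.02545927 -0.87758444 -0.47874562  0.76104244]
 [ 0.          0.          0.          1.        ]]
gauge [(0.73, 399, 218), (0.65, 398, 242)]
pod [(0.61, 401, 231), (0.55, 430, 306)]
red_carton [(0.8, 399, 238), (0.57, 340, 293)]
yellow_carton [(0.91, 395, 255)]
holder [(0.77, 318, 237)]
jig [(0.64, 362, 207)]
red_tray [(0.66, 255, 194)]
yellow_tray [(0.69, 248, 312), (0.57, 338, 288)]
bottle [(0.69, 337, 182), (0.48, 302, 197), (0.33, 315, 236)]
clamp [(0.95, 429, 310)]
```

View pics/top0.png

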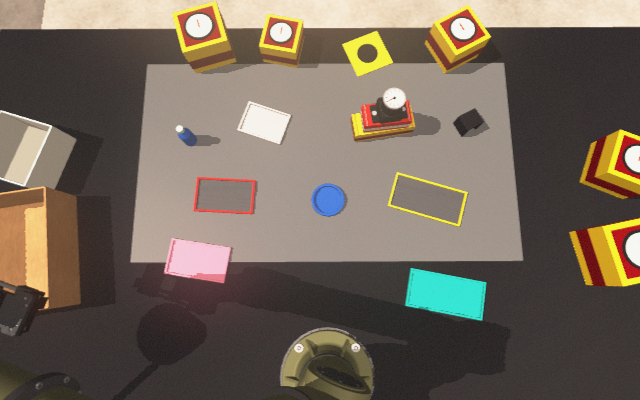

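View pics/side0.png

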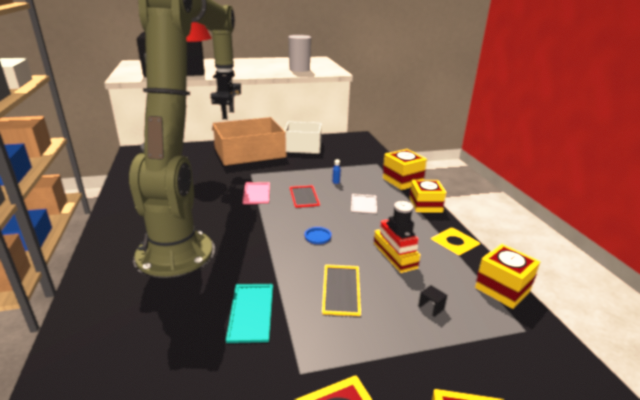

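```bash
cat > h.py <<'E'
import cv2, numpy as np
from bench import ctrl, imaging, finder
from scipy.spatial.transform import Rotation as Ro
def ground(d,uv,z):
    uv=np.asarray(uv,float).reshape(-1,2)
    r=np.c_[uv,np.ones(len(uv))]@np.linalg.inv(d["intrinsics"]).T@d["pose"][:3,:3].T
    o=d["pose"][:3,3]
    return (o+r*((z-o[2])/r[:,2])[:,None])[:,:2]
def proj(d,P):
    P=np.atleast_2d(P); c=(P-d["pose"][:3,3])@d["pose"][:3,:3]
    q=c@d["intrinsics"].T; return q[:,:2]/q[:,2:]
def rect(d,mask,z):
    """min-area rectangle of the largest blob projected on plane z: centre, long-axis yaw deg, sizes mm"""
    n,l,s,_=cv2.connectedComponentsWithStats(mask.astype(np.uint8)); k=1+s[1:,4].argmax()
    c=np.concatenate(cv2.findContours((l==k).astype(np.uint8),cv2.RETR_EXTERNAL,cv2.CHAIN_APPROX_NONE)[0]).reshape(-1,2)
    w=ground(d,c,z)*1000
    (x,y),(a,b),t=cv2.minAreaRect(w.astype(np.float32))
    if a<b: a,b,t=b,a,t+90
    return np.round([x,y],1),round((t+90)%180-90,1),np.round([a,b],1)
def trace_near(label,cam,px,r=25):
    for q in finder.trace(label,cam):
        p=np.array(q["point"])[::-1]*[640,400]
        if np.hypot(*(p-px))<r: return q["region"]
def plan(x,y,z,yaw):
    """shift in tool axes (cm) now, then turn (deg) so that tool y lies along yaw (mod 180)"""
    s=ctrl.get_state(); R=Ro.from_rotvec(s["tool_rot"]).as_matrix()
    d=R.T@(np.array([x,y,z])-s["position"])*100
    cur=np.degrees(np.arctan2(R[1,1],R[0,1])); t=(yaw-cur+90)%180-90
    print("pos",s["position"].round(4),"tooly yaw",cur.round(1),"tilt",np.degrees(np.arccos(-R[2,2])).round(2),"q7",s["joint_positions"][6].round(2))
    print("shift cm",d.round(2),"turn about tool z",round(-t,1))
E
python3 - <<'E'
from h import *
d=imaging.get_image("top"); im=d["frame"]; hsv=cv2.cvtColor(im,cv2.COLOR_RGB2HSV)
for l,px in [("holder",(328,200)),("jig",(264,122)),("red_tray",(225,195)),("yellow_tray",(428,199))]:
    m=trace_near(l,"top",px)
    print(l,None if m is None else rect(d,m,.012 if l=="holder" else .008))
H,S,V=cv2.split(hsv); yy,xx=np.mgrid[:400,:640]
box=lambda a,b,c,e:(xx>a)&(xx<b)&(yy>c)&(yy<e)
print("holder",rect(d,box(305,352,178,222)&(H>95)&(H<130)&(S>120),.012))
print("red",rect(d,box(188,262,172,220)&((H<8)|(H>172))&(S>130),.008))
print("yel",rect(d,box(380,475,165,232)&(H>20)&(H<35)&(S>130),.008))
print("jig",rect(d,box(230,298,95,148)&(V>165)&(S<60),.008))
dial=box(375,412,82,115)&(V>170)&(S<50); print("dial",rect(d,dial,.178))
for l,z in [("red_carton",.096),("yellow_carton",.05),("pod",.132),("gauge",.178)]:
    m=trace_near(l,"top",(388,115)); print(l,None if m is None else rect(d,m,z))
cv2.imwrite("pics/crop1.png",cv2.resize(im[70:300,140:520,::-1],None,fx=2,fy=2,interpolation=cv2.INTER_CUBIC))
cv2.imwrite("pics/crop2.png",cv2.resize(im[80:145,340:425,::-1],None,fx=7,fy=7,interpolation=cv2.INTER_CUBIC))
E
```

```text
holder (array([443.1,  -4.3]), -0.2, array([86.2, 82.2]))
jig (array([660. , 169.8]), 71.0, array([124.7,  92.8]))
red_tray (array([455.9, 269.9]), 86.7, array([157.7,  93.2]))
yellow_tray (array([ 443.7, -270.1]), 73.3, array([198.4, 100.5]))
holder (array([441.8,  -4.3]), -0.2, array([83.5, 82.2]))
red (array([455.8, 270.8]), 86.7, array([157.3,  93.2]))
yel (array([ 443.4, -269.4]), 73.2, array([195.9,  97.4]))
jig (array([662.9, 170.6]), 89.8, array([185.9, 148.9]))
dial (array([ 652.6, -158. ]), -27.1, array([53.6, 53.3]))
red_carton (array([ 640. , -154.7]), -84.4, array([127.4,  70.6]))
yellow_carton None
pod (array([ 641. , -154.2]), 89.8, array([87.8, 62.4]))
gauge (array([ 643.4, -155.4]), -28.5, array([72.4, 51.3]))
```

View pics/crop1.png

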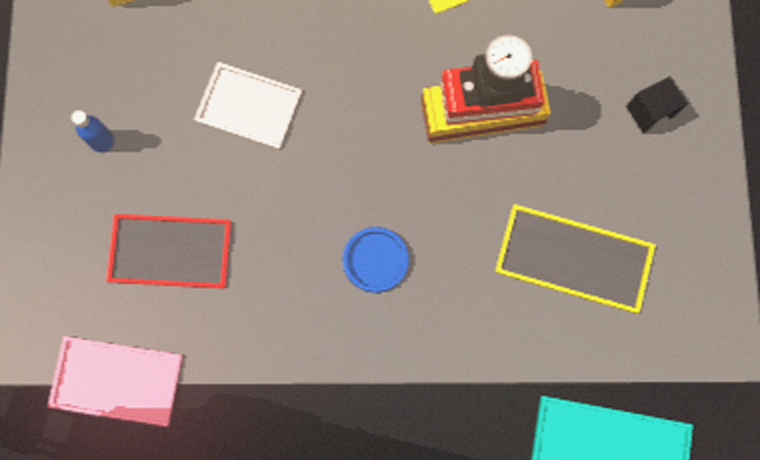

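View pics/crop2.png

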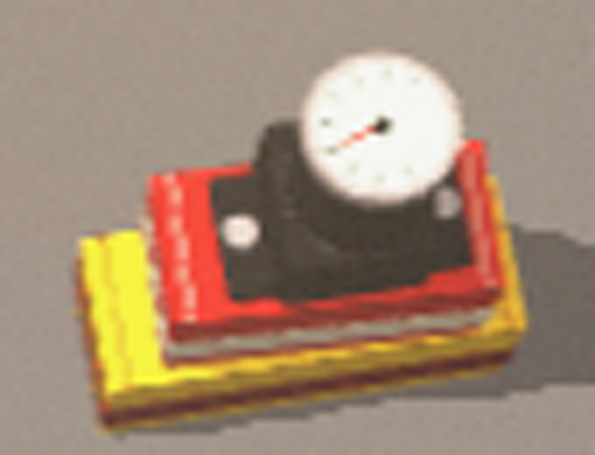

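Targets: red_tray is the red-walled, dark-floored tray at (225,195), not the pink one at (198,260). yellow_tray is the yellow-walled one at (428,199), not the turquoise one at (446,293). The jig is the bare tray at (264,122), the holder is at (328,200), and the dial is at about (394,98). The crop confirms all of these.

```bash
python3 -m jog '[[[0,0,-2,0,0,8.1,8.7],[0,0,0,0,0,8.1,8.7],[0,0,0,0,0,8.1,8.7],[0,0,0,0,0,8.1,8.7],[0,0,0,0,0,8.1,8.7],[0,0,0,0,0,8.1,8.7],[0,0,0,0,0,8.1,8.7],[0,0,0,0,0,8.1,8.7]]]' 20; python3 -c "
from h import *
plan(.6526,-.158,.25,6)"
```

```text
time: 2.35
position: [0.2105, 0.615, 0.2646]
tool_rot: [-2.103, -2.334, -0.0]
ft_force: [-0.4, 0.6, 0.1]
grip_width: 0.999
pos [0.2105 0.615  0.2646] tooly yaw 6.0 tilt 0.01 q7 -1.16
shift cm [-81.48  35.92   1.46] turn about tool z -0.0
```

```bash
python3 -m jog '[[[-3.5,1.5,0,0,0,0,8.7],[-3.5,1.5,0,0,0,0,8.7],[-3.5,1.5,0,0,0,0,8.7],[-3.5,1.5,0,0,0,0,8.7],[-3.5,1.5,0,0,0,0,8.7],[-3.5,1.5,0,0,0,0,8.7],[-3.5,1.5,0,0,0,0,8.7],[-3.5,1.5,0,0,0,0,8.7],[-3.5,1.5,0,0,0,0,8.7],[-3.5,1.5,0,0,0,0,8.7],[-3.5,1.5,0,0,0,0,8.7],[-3.5,1.5,0,0,0,0,8.7]]]'; python3 -m jog '[[[-3.5,1.6,0,0,0,0,8.7],[-3.5,1.6,0,0,0,0,8.7],[-3.5,1.6,0,0,0,0,8.7],[-3.5,1.6,0,0,0,0,8.7],[-3.5,1.6,0,0,0,0,8.7],[-3.5,1.6,0,0,0,0,8.7],[-3.5,1.6,0,0,0,0,8.7],[-3.5,1.6,0,0,0,0,8.7],[-3.5,1.6,0,0,0,0,8.7],[-3.5,1.6,0,0,0,0,8.7],[-3.5,1.6,0,0,0,0,8.7],[0,0,0,0,0,0,8.7]]]';  python3 - <<'E'
from h import *
plan(.6526,-.158,.25,6)
d=imaging.get_image("side"); print(proj(d,[.6526,-.158,.178]))
cv2.imwrite("pics/s1.png",cv2.resize(d["frame"][150:300,320:480,::-1],None,fx=4,fy=4,interpolation=cv2.INTER_CUBIC))
E
```

```text
time: 3.55
position: [0.4362, 0.2159, 0.2649]
tool_rot: [-2.096, -2.34, -0.002]
ft_force: [0.8, 0.6, -1.7]
grip_width: 0.999
time: 4.75
position: [0.653, -0.1526, 0.2637]
tool_rot: [2.103, 2.33, -0.007]
ft_force: [0.5, -0.8, 1.0]
grip_width: 1.0
pos [ 0.653  -0.1526  0.2637] tooly yaw 5.9 tilt 0.31 q7 0.49
shift cm [-0.52 -0.09  1.37] turn about tool z -0.1
[[403.27852219 205.37520167]]
```

View pics/s1.png

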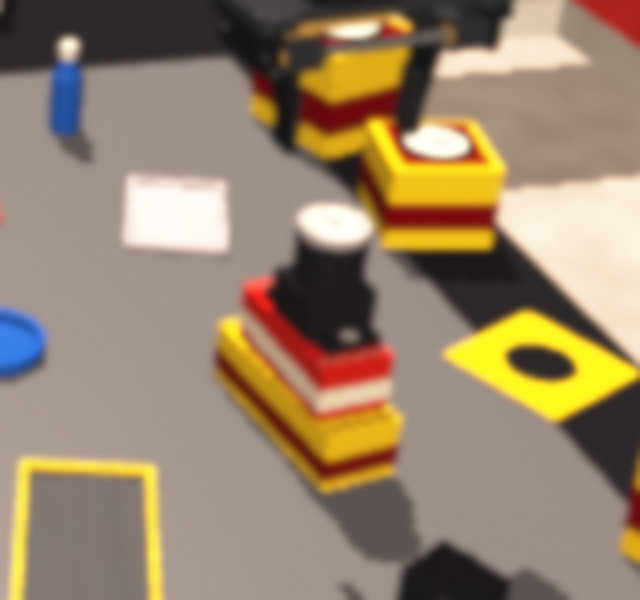

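Gripper sits above the gauge. The side view puts the dial at (403,206), against (403.3,205.4) predicted, so I go down.

```bash
python3 -m jog '[[[-0.5,-0.1,2,0,0,0,8.7],[0,0,2,0,0,0,8.7],[0,0,2,0,0,0,8.7],[0,0,1.5,0,0,0,8.7],[0,0,1.2,0,0,0,8.7],[0,0,0.9,0,0,0,8.7],[0,0,0,0,0,0,8.7],[0,0,0,0,0,0,8.7]]]' 15; python3 -c "
from h import *
plan(.6526,-.158,.168,6)"
python3 -m jog '[[[0,0,0,0,0,0,7.0],[0,0,0,0,0,0,6.2],[0,0,0,0,0,0,5.6],[0,0,0,0,0,0,5.0],[0,0,0,0,0,0,4.5],[0,0,0,0,0,0,4.5],[0,0,0,0,0,0,4.5],[0,0,0,0,0,0,4.5],[0,0,0,0,0,0,4.5]]]' 15
```

```text
time: 5.6
position: [0.6526, -0.1511, 0.1691]
tool_rot: [2.095, 2.34, 0.001]
ft_force: [0.7, -0.1, -0.5]
grip_width: 1.001
pos [ 0.6526 -0.1511  0.1691] tooly yaw 6.3 tilt 0.05 q7 0.53
shift cm [-0.68 -0.08  0.11] turn about tool z 0.3
time: 6.5
position: [0.6522, -0.1512, 0.1686]
tool_rot: [-2.096, -2.34, 0.0]
ft_force: [-1.3, -1.0, 1.2]
grip_width: 0.593
```

```bash
python3 -m jog '[[[0,0,0,0,0,0,6.5],[0,0,0,0,0,0,6.5],[0,0,0,0,0,0,6.5],[-0.35,0,0,0,0,0,6.5],[-0.35,0,0,0,0,0,6.5],[0,0,0,0,0,0,6.5],[0,0,0,0,0,0,6.5]]]' 15
python3 - <<'E'
from h import *
plan(.6526,-.158,.168,6)
d=imaging.get_image("side")
cv2.imwrite("pics/s2.png",cv2.resize(d["frame"][170:280,340:450,::-1],None,fx=5,fy=5,interpolation=cv2.INTER_CUBIC))
E
```

```text
time: 7.2
position: [0.6531, -0.1585, 0.1686]
tool_rot: [2.097, 2.34, 0.0]
ft_force: [-0.3, -0.1, 0.0]
grip_width: 0.747
pos [ 0.6531 -0.1585  0.1686] tooly yaw 6.3 tilt 0.01 q7 0.54
shift cm [ 0.05 -0.04  0.06] turn about tool z 0.3
```

View pics/s2.png

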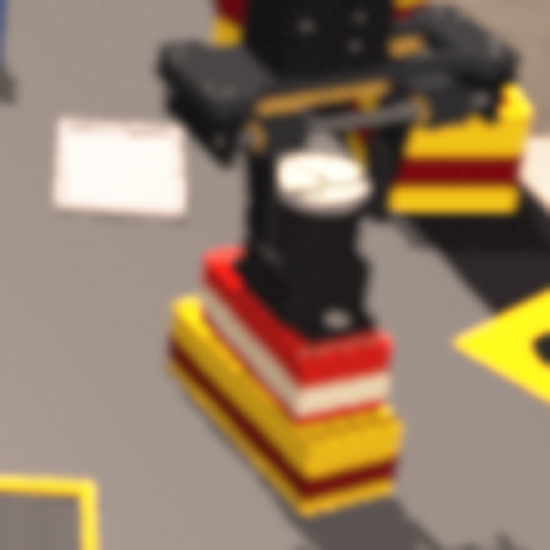

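Dial is centred between the fingers and the pile is undisturbed. Gripping and lifting.

```bash
python3 -m jog '[[[0,0,0,0,0,0,5.6],[0,0,0,0,0,0,4.8],[0,0,0,0,0,0,4.5],[0,0,0,0,0,0,4.5],[0,0,0,0,0,0,4.5],[0,0,0,0,0,0,4.5],[0,0,-0.5,0,0,0,4.5],[0,0,-1,0,0,0,4.5],[0,0,-2,0,0,0,4.5],[0,0,-2,0,0,0,4.5],[0,0,-1.5,0,0,0,4.5],[0,0,0,0,0,0,4.5]]]' 20; python3 -c "
from h import *
plan(.4425,-.0043,.10,6)"
```

```text
time: 8.45
position: [0.6544, -0.1588, 0.2417]
tool_rot: [2.093, 2.337, 0.004]
ft_force: [-0.3, 0.2, -1.8]
grip_width: 0.596
pos [ 0.6544 -0.1588  0.2417] tooly yaw 6.3 tilt 0.28 q7 0.51
shift cm [ 17.7  -19.43  14.05] turn about tool z 0.3
```

```bash
python3 -m jog '[[[1,-1.1,0,0,0,0,4.5],[2,-2.2,0,0,0,0,4.5],[2.5,-2.7,0,0,0,0,4.5],[2.5,-2.7,0,0,0,0,4.5],[2.5,-2.7,1,0,0,0,4.5],[2.5,-2.7,2,0,0,0,4.5],[2,-2.2,2.5,0,0,0,4.5],[1.5,-1.8,2.5,0,0,0,4.5],[1,-1.2,2,0,0,0,4.5],[0.2,-0.1,2,0,0,0,4.5],[0,0,1.5,0,0,0,4.5],[0,0,0,0,0,0,4.5]]]';  python3 -m jog '[[[0,0,0,0,0,0,4.5],[0,0,0,0,0,0,4.5],[0,0,0,0,0,0,4.5]]]'
python3 - <<'E'
from h import *
plan(.4425,-.0043,.04,6)
for n in("top","side"):
    d=imaging.get_image(n); u,v=proj(d,[.4425,-.0043,.03])[0].astype(int); print(u,v)
    cv2.imwrite(f"pics/{n}2.png",cv2.resize(d["frame"][v-70:v+40,u-60:u+60,::-1],None,fx=5,fy=5,interpolation=cv2.INTER_CUBIC))
d=imaging.get_image("side")
m=trace_near("gauge","side",proj(d,[.4425,-.0043,.09])[0],40); print(m is not None and np.argwhere(m).mean(0)[::-1], proj(d,[.4425,-.0043,.084]))
E
```

```text
time: 9.65
position: [0.4385, -0.0036, 0.1014]
tool_rot: [-2.094, -2.338, 0.006]
ft_force: [0.4, 0.7, -1.4]
grip_width: 0.59
time: 9.95
position: [0.4416, -0.0035, 0.1044]
tool_rot: [2.096, 2.339, 0.002]
ft_force: [0.4, 0.1, -1.2]
grip_width: 0.592
pos [ 0.4416 -0.0035  0.1044] tooly yaw 6.3 tilt 0.09 q7 0.05
shift cm [-0.09  0.07  6.44] turn about tool z 0.3
327 197
317 229
[318.78360656 212.41311475] [[317.72553641 214.49877749]]
```

View pics/side2.png

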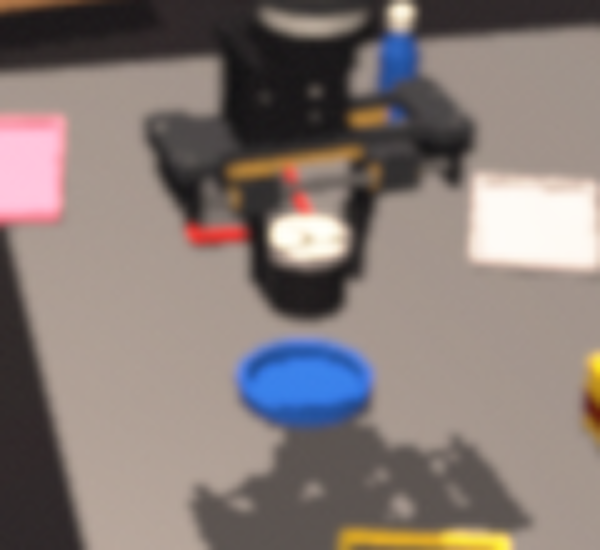

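Gauge hangs level and straight above the cup, so I lower it.

```bash
python3 -m jog '[[[-0.1,0.1,1.5,0,0,0,4.5],[0,0,1.5,0,0,0,4.5],[0,0,1.2,0,0,0,4.5],[0,0,0.8,0,0,0,4.5],[0,0,0.5,0,0,0,4.5],[0,0,0.4,0,0,0,4.5],[0,0,0.3,0,0,0,4.5],[0,0,0,0,0,0,4.5],[0,0,0,0,0,0,4.5],[0,0,0,0,0,0,4.5]]]'
```

```text
time: 11.15
position: [0.4422, -0.0043, 0.0419]
tool_rot: [2.096, 2.34, 0.001]
ft_force: [-0.1, -0.3, -2.0]
grip_width: 0.588
```

```bash
python3 -m jog '[[[0,0,0.1,0,0,0,4.5],[0,0,0.1,0,0,0,4.5],[0,0,0.05,0,0,0,4.5],[0,0,0,0,0,0,4.5],[0,0,0,0,0,0,4.5]]]'
```

```text
time: 11.65
position: [0.442, -0.0043, 0.0394]
tool_rot: [-2.096, -2.34, -0.0]
ft_force: [-2.4, -0.3, 5.2]
grip_width: 0.591
```

Wrist force turned from −2 to +5 N, which means floor contact. Releasing.

```bash
python3 -m jog '[[[0,0,0,0,0,0,5.5],[0,0,0,0,0,0,6.5],[0,0,0,0,0,0,7.5],[0,0,0,0,0,0,7.5],[0,0,0,0,0,0,7.5],[0,0,-1,0,0,0,7.5],[0,0,-2,0,0,0,7.5],[0,0,-3,0,0,0,7.5],[0,0,-4,0,0,0,8.7],[0,0,-4,0,0,0,8.7],[0,0,-4,0,0,0,8.7],[0,0,0,0,0,0,8.7]]]'
python3 - <<'E'
from h import *
d=imaging.get_image("top"); im=d["frame"]; H,S,V=cv2.split(cv2.cvtColor(im,cv2.COLOR_RGB2HSV)); yy,xx=np.mgrid[:400,:640]
box=lambda a,b,c,e:(xx>a)&(xx<b)&(yy>c)&(yy<e)
dk=box(360,412,90,140)&(V<95)
print("pod dark",rect(d,dk,.120)); 
rd=box(340,425,80,145)&((H<8)|(H>172))&(S>130)&(V>120); print("red",rect(d,rd,.096))
yl=box(340,425,80,145)&(H>18)&(H<35)&(S>130); print("yel",rect(d,yl,.05))
for l,z in [("pod",.132),("red_carton",.096)]:
    m=trace_near(l,"top",(388,115)); print(l,None if m is None else rect(d,m,z))
cv2.imwrite("pics/top3.png",cv2.resize(np.hstack([im[75:150,335:435,::-1],im[165:240,280:380,::-1]]),None,fx=4,fy=4,interpolation=cv2.INTER_CUBIC))
plan(.64,-.156,.25,6)
E
```

```text
time: 12.85
position: [0.4453, -0.0043, 0.2251]
tool_rot: [2.093, 2.335, 0.015]
ft_force: [0.5, -0.6, -0.5]
grip_width: 0.99
pod dark (array([ 649.1, -156.7]), -80.2, array([77.2, 65.9]))
red (array([ 633.4, -182.4]), -50.1, array([107.,  54.]))
yel (array([ 624.7, -191.3]), -61.4, array([108.8,  38.4]))
pod (array([ 644.7, -156. ]), -84.7, array([77.5, 68.3]))
red_carton (array([ 627.3, -184.8]), -50.9, array([103.1,  53.9]))
pos [ 0.4416 -0.0045  0.2189] tooly yaw 6.3 tilt 0.02 q7 -0.03
shift cm [-17.24  18.06  -3.12] turn about tool z 0.3
```

View pics/top3.png

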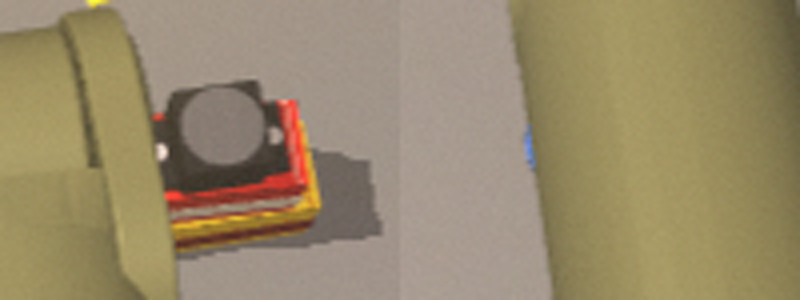

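Run:
```python
from h import *
d=imaging.get_image("top"); im=d["frame"].astype(int); yy,xx=np.mgrid[:400,:640]
s=ground(d,[(375.5,113.),(403.75,108.75)],.105); print(s, s.mean(0), np.degrees(np.arctan2(*(s[1]-s[0])[::-1])))
c=im[107,390]; m=(abs(im-c).max(2)<25)&(xx>378)&(xx<404)&(yy>95)&(yy<118)
print(c,rect(d,m,.132), ground(d,[np.argwhere(m).mean(0)[::-1]],.132))
```

```text
[[ 0.64463675 -0.12504137]
 [ 0.65571952 -0.19648131]] [ 0.65017813 -0.16076134] -81.18176713221371
[136 124 115] (array([ 652.5, -158.5]), -1.8, array([49.7, 46.6])) [[ 0.6526462  -0.15875517]]
```

```bash
python3 -m jog '[[[-1,1,0,0,0,0,8.7],[-2,2.1,-1,0,0,0,8.7],[-2.5,2.6,-1,0,0,0,8.7],[-2.5,2.6,0,0,0,0,8.7],[-2.5,2.6,0,0,0,0,8.7],[-2.5,2.6,0,0,0,-1,8.7],[-2,2.3,0,0,0,-1,8.7],[-1.5,1.7,0,0,0,-0.5,8.7],[-0.6,1,0,0,0,0,8.7],[0,0,0,0,0,0,8.7],[0,0,0,0,0,0,8.7],[0,0,0,0,0,0,8.7]]]';python3 -c "
from h import *
plan(.651,-.159,.129,8.8)"
```

```text
time: 14.25
position: [0.6447, -0.152, 0.2384]
tool_rot: [-2.043, -2.384, 0.001]
ft_force: [1.1, 0.2, 0.2]
grip_width: 1.002
pos [ 0.6447 -0.152   0.2384] tooly yaw 8.8 tilt 0.09 q7 0.57
shift cm [-0.8   0.53 10.93] turn about tool z 0.0
```

```bash
python3 -m jog '[[[-0.4,0.3,1.5,0,0,0,8.7],[-0.4,0.2,2,0,0,0,8.7],[0,0,2,0,0,0,8.7],[0,0,2,0,0,0,8.7],[0,0,1.3,0,0,0,8.7],[0,0,1,0,0,0,8.7],[0,0,0.7,0,0,0,8.7],[0,0,0.4,0,0,0,8.7],[0,0,0,0,0,0,8.7],[0,0,0,0,0,0,8.7],[0,0,0,0,0,0,8.7]]]';python3 - <<'E'
from h import *
plan(.651,-.159,.129,8.8)
d=imaging.get_image("side")
cv2.imwrite("pics/s4.png",cv2.resize(d["frame"][190:280,350:440,::-1],None,fx=6,fy=6,interpolation=cv2.INTER_CUBIC))
E
```

```text
time: 15.35
position: [0.6522, -0.1598, 0.1309]
tool_rot: [2.044, 2.385, 0.001]
ft_force: [0.3, -1.0, -0.1]
grip_width: 0.998
pos [ 0.6522 -0.1598  0.1309] tooly yaw 8.8 tilt 0.08 q7 0.62
shift cm [ 0.09 -0.1   0.19] turn about tool z 0.0
```

View pics/s4.png

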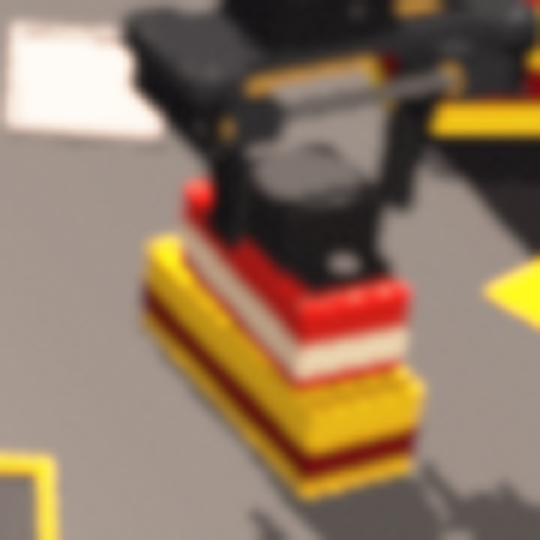

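Fingers straddle the pod (9 views so far). Closing and lifting.

```bash
python3 -m jog '[[[0,0,0.1,0,0,0,7.2],[0,0,0,0,0,0,6.4],[0,0,0,0,0,0,5.9],[0,0,0,0,0,0,5.4],[0,0,0,0,0,0,5],[0,0,0,0,0,0,5],[0,0,0,0,0,0,5],[0,0,-0.3,0,0,0,5],[0,0,-0.7,0,0,0,5],[0,0,-1.5,0,0,0,5],[0,0,-2,0,0,0,5],[0,0,0,0,0,0,5]]]' 20; python3 -m jog '[[[0,0,-1.5,0,0,0,5],[0,0,-1,0,0,0,5],[0,0,0,0,0,0,5],[0,0,0,0,0,0,5]]]'; python3 -c "
from h import *
plan(.660,.170,.12,-19)"
```

```text
time: 16.6
position: [0.6537, -0.1606, 0.1782]
tool_rot: [2.041, 2.381, 0.005]
ft_force: [0.3, -0.5, -1.3]
grip_width: 0.637
time: 17.0
position: [0.6517, -0.1596, 0.1991]
tool_rot: [-2.044, -2.385, -0.0]
ft_force: [0.1, -0.3, -1.7]
grip_width: 0.642
pos [ 0.6517 -0.1596  0.1991] tooly yaw 8.8 tilt 0.01 q7 0.6
shift cm [32.44  5.86  7.91] turn about tool z 27.8
```

```bash
python3 -m jog '[[[1.2,0.2,0,0,0,0,5],[2.5,0.5,0,0,0,0,5],[3.5,0.6,0,0,0,0,5],[3.5,0.6,0,0,0,0,5],[3.5,0.6,0,0,0,0,5],[3.5,0.6,0,0,0,0,5],[3.5,0.6,1,0,0,0,5],[3.5,0.6,1.5,0,0,0,5],[3.3,0.6,1.5,0,0,0,5],[2.5,0.5,1.5,0,0,0,5],[1.5,0.4,1,0,0,0,5],[0.4,0,1,0,0,0,5]]]';python3 -m jog '[[[0,0,0,0,0,3,5],[0,0,0,0,0,6,5],[0,0,0,0,0,7,5],[0,0,0,0,0,6,5],[0,0,0,0,0,4,5],[0,0,0,0,0,1.8,5],[0,0,0,0,0,0,5],[0,0,0,0,0,0,5],[0,0,0,0,0,0,5]]]'
python3 - <<'E'
from h import *
plan(.660,.170,.06,-19)
d=imaging.get_image("side"); im=d["frame"]
u,v=proj(d,[.66,.17,.05])[0].astype(int)
cv2.imwrite("pics/s5.png",cv2.resize(im[v-60:v+30,u-50:u+50,::-1],None,fx=6,fy=6,interpolation=cv2.INTER_CUBIC)); print(u,v)
H,S,V=cv2.split(cv2.cvtColor(im,cv2.COLOR_RGB2HSV))
E
```

```text
time: 18.2
position: [0.6588, 0.1728, 0.1227]
tool_rot: [-2.039, -2.389, 0.0]
ft_force: [-0.4, 0.1, -1.2]
grip_width: 0.644
time: 19.1
position: [0.6595, 0.1691, 0.1242]
tool_rot: [2.557, 1.825, 0.0]
ft_force: [-0.6, 0.1, -1.8]
grip_width: 0.643
pos [0.6595 0.1691 0.1242] tooly yaw -19.0 tilt 0.01 q7 -0.33
shift cm [0.1  0.02 6.42] turn about tool z 0.0
364 192
```

View pics/s5.png

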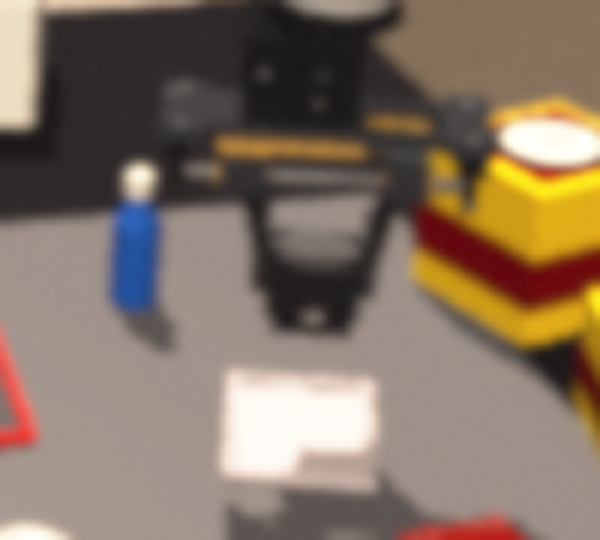

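Pod is level above the jig and square to it. Lowering.

```bash
python3 -m jog '[[[0.1,0,1.5,0,0,0,5],[0,0,2,0,0,0,5],[0,0,2,0,0,0,5],[0,0,1.3,0,0,0,5],[0,0,0.8,0,0,0,5],[0,0,0.5,0,0,0,5],[0,0,0.3,0,0,0,5],[0,0,0,0,0,0,5],[0,0,0,0,0,0,5],[0,0,0,0,0,0,5]]]'; python3 -m jog '[[[0,0,0.1,0,0,0,5],[0,0,0.05,0,0,0,5],[0,0,0,0,0,0,5],[0,0,0,0,0,0,5]]]'
```

```text
time: 20.15
position: [0.6602, 0.1706, 0.0408]
tool_rot: [2.557, 1.824, 0.002]
ft_force: [-0.8, -0.6, -1.3]
grip_width: 0.639
time: 20.55
position: [0.6597, 0.1704, 0.0386]
tool_rot: [-2.557, -1.824, -0.0]
ft_force: [0.3, -0.2, -1.1]
grip_width: 0.643
```

```bash
python3 -m jog '[[[0,0,0.1,0,0,0,5],[0,0,0.05,0,0,0,5],[0,0,0.05,0,0,0,5],[0,0,0,0,0,0,5],[0,0,0,0,0,0,5]]]'
```

```text
time: 21.05
position: [0.6598, 0.1704, 0.0366]
tool_rot: [2.558, 1.824, 0.0]
ft_force: [1.2, 1.2, -1.3]
grip_width: 0.641
```

```bash
python3 -m jog '[[[0,0,0.1,0,0,0,5],[0,0,0,0,0,0,5],[0,0,0,0,0,0,5]]]'; python3 -m jog '[[[0,0,0.05,0,0,0,5],[0,0,0.05,0,0,0,5],[0,0,0,0,0,0,5],[0,0,0,0,0,0,5]]]'
```

```text
time: 21.35
position: [0.66, 0.1704, 0.0361]
tool_rot: [-2.558, -1.824, -0.001]
ft_force: [-1.2, -0.3, 2.1]
grip_width: 0.638
time: 21.75
position: [0.66, 0.1704, 0.036]
tool_rot: [-2.557, -1.824, -0.001]
ft_force: [-3.1, -0.4, 8.3]
grip_width: 0.638
```

Contact at +8 N. Releasing, lifting and re-measuring.

```bash
python3 -m jog '[[[0,0,0,0,0,0,5.8],[0,0,0,0,0,0,6.6],[0,0,0,0,0,0,7.5],[0,0,0,0,0,0,7.5],[0,0,0,0,0,0,7.5],[0,0,-1,0,0,0,7.5],[0,0,-2,0,0,0,7.5],[0,0,-3,0,0,0,7.5],[0,0,-4,0,0,0,8.7],[0,0,-4,0,0,0,8.7],[0,0,-1.5,0,0,0,8.7],[0,0,0,0,0,0,8.7]]]'
python3 - <<'E'
from h import *
d=imaging.get_image("top"); im=d["frame"]; H,S,V=cv2.split(cv2.cvtColor(im,cv2.COLOR_RGB2HSV)); yy,xx=np.mgrid[:400,:640]
box=lambda a,b,c,e:(xx>a)&(xx<b)&(yy>c)&(yy<e)
rd=box(340,430,80,145)&((H<8)|(H>172))&(S>130); 
for t in (150,190,210): print("red",rect(d,rd&(V>t),.096))
yl=box(340,430,80,145)&(H>18)&(H<35)&(S>130); print("yel",rect(d,yl,.05))
m=trace_near("red_carton","top",(388,115)); print(None if m is None else rect(d,m,.096))
cv2.imwrite("pics/top5.png",cv2.resize(np.hstack([im[75:150,335:435,::-1],im[165:240,280:380,::-1]]),None,fx=4,fy=4,interpolation=cv2.INTER_CUBIC))
plan(.644,-.158,.25,8.8)
E
```

```text
time: 22.95
position: [0.6614, 0.1704, 0.193]
tool_rot: [2.556, 1.823, 0.009]
ft_force: [0.4, -0.6, 1.0]
grip_width: 0.992
red (array([ 649. , -153.2]), -80.7, array([125.5,  61.7]))
red (array([ 649.7, -154. ]), -83.6, array([121.9,  56.6]))
red (array([ 656.2, -209.1]), 7.5, array([54.9,  7.5]))
yel (array([ 644. , -152.2]), -82.0, array([161.6,  67.6]))
(array([ 642.7, -152.5]), -83.0, array([128.5,  75. ]))
pos [0.6591 0.1705 0.1886] tooly yaw -19.0 tilt 0.08 q7 -0.36
shift cm [-31.56   9.25  -6.14] turn about tool z -27.8
```

View pics/top5.png

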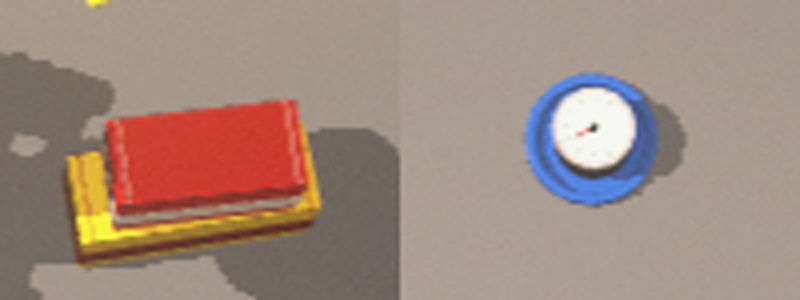

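Gauge sits flat in the holder, dial up (the offset is parallax). Red carton top fits 122x57 mm at (0.650,-0.154), yaw −83.6°. 11 views used.

```bash
python3 -m jog '[[[0,0,-1,0,0,-5,8.7],[0,0,-1,0,0,-7,8.7],[0,0,0,0,0,-7,8.7],[0,0,0,0,0,-5,8.7],[0,0,0,0,0,-1.4,8.7],[0,0,0,0,0,0,8.7]]]'; python3 -c "
from h import *
plan(.650,-.154,.20,6.4)"
```

```text
time: 23.65
position: [0.6589, 0.1703, 0.2077]
tool_rot: [-2.094, -2.34, 0.004]
ft_force: [-0.0, -0.0, -0.3]
grip_width: 0.998
pos [0.6589 0.1703 0.2077] tooly yaw 6.3 tilt 0.17 q7 0.04
shift cm [-32.14  -4.46   0.79] turn about tool z -0.1
```

```bash
python3 -m jog '[[[-1.5,-0.2,0,0,0,0,8.7],[-3,-0.4,0,0,0,0,8.7],[-4,-0.6,0,0,0,0,8.7],[-4,-0.6,0,0,0,0,8.7],[-4,-0.6,0,0,0,0,8.7],[-4,-0.6,0,0,0,0,8.7],[-4,-0.5,0,0,0,0,8.7],[-3.5,-0.4,0,0,0,0,8.7],[-2.5,-0.3,0,0,0,0,8.7],[-1.2,-0.2,0,0,0,0,8.7],[-0.4,0,0,0,0,0,8.7],[0,0,0,0,0,0,8.7]]]';python3 -m jog '[[[0,0,1,0,0,0,8.7],[0,0,1.5,0,0,0,8.7],[0,0,1,0,0,0,8.7],[0,0,0,0,0,0,8.7],[0,0,0,0,0,0,8.7]]]';python3 -c "
from h import *
plan(.650,-.154,.088,6.4)"
```

```text
time: 24.85
position: [0.6518, -0.1531, 0.2093]
tool_rot: [-2.094, -2.341, -0.0]
ft_force: [0.2, 0.3, 1.4]
grip_width: 1.0
time: 25.35
position: [0.6517, -0.153, 0.1739]
tool_rot: [-2.093, -2.342, 0.001]
ft_force: [0.3, -0.7, 0.7]
grip_width: 1.002
pos [ 0.6517 -0.153   0.1739] tooly yaw 6.4 tilt 0.06 q7 0.56
shift cm [-0.08 -0.17  8.59] turn about tool z 0.0
```

```bash
python3 -m jog '[[[-0.1,-0.2,1.5,0,0,0,8.7],[0,0,2,0,0,0,8.7],[0,0,2,0,0,0,8.7],[0,0,1.5,0,0,0,8.7],[0,0,1,0,0,0,8.7],[0,0,0.6,0,0,0,8.7],[0,0,0,0,0,0,8.7],[0,0,0,0,0,0,8.7]]]';python3 -m jog '[[[0,0,0,0,0,0,7.4],[0,0,0,0,0,0,6.7],[0,0,0,0,0,0,6.1],[0,0,0,0,0,0,5.5],[0,0,0,0,0,0,5],[0,0,0,0,0,0,5],[0,0,0,0,0,0,5],[0,0,0,0,0,0,5]]]' 35
```

```text
time: 26.15
position: [0.6504, -0.155, 0.0892]
tool_rot: [2.093, 2.341, 0.001]
ft_force: [0.9, 0.3, -0.3]
grip_width: 0.999
time: 26.95
position: [0.65, -0.1547, 0.0887]
tool_rot: [-2.094, -2.342, -0.0]
ft_force: [-1.7, -0.1, 1.7]
grip_width: 0.663
```

```bash
python3 -m jog '[[[0,0,-0.3,0,0,0,5],[0,0,-0.7,0,0,0,5],[0,0,-1.5,0,0,0,5],[0,0,-2.5,0,0,0,5],[0,0,-2.5,0,0,0,5],[0,0,-2,0,0,0,5],[0,0,-1.2,0,0,0,5],[0,0,-0.3,0,0,0,5],[0,0,0,0,0,0,5],[0,0,0,0,0,0,5]]]';python3 -c "
from h import *
plan(.456,.270,.20,-3.3)"
```

```text
time: 27.95
position: [0.6494, -0.1544, 0.1974]
tool_rot: [-2.093, -2.341, 0.001]
ft_force: [0.0, -0.1, -2.5]
grip_width: 0.661
pos [ 0.6494 -0.1544  0.1974] tooly yaw 6.4 tilt 0.1 q7 0.55
shift cm [ 44.33 -14.48  -0.2 ] turn about tool z 9.7
```

```bash
python3 -m jog '[[[1,-0.3,0,0,0,0,5],[2,-0.7,0,0,0,0,5],[3,-1,0,0,0,0,5],[3,-1,0,0,0,0,5],[3,-1,0,0,0,0,5],[3,-1,0,0,0,0,5],[3,-1,0,0,0,0,5],[3,-1,0,0,0,0,5],[3,-1,0,0,0,0,5],[3,-1,0,0,0,0,5],[3,-1,0,0,0,0,5],[3,-1,0,0,0,0,5]]]'; python3 -m jog '[[[3,-1,0,0,0,0,5],[3,-1,0,0,0,0,5],[2.5,-0.8,0,0,0,0,5],[1.5,-0.5,0,0,0,2,5],[0.9,-0.2,0,0,0,4,5],[0.4,0,0,0,0,3,5],[0,0,0,0,0,0.7,5],[0,0,1,0,0,0,5],[0,0,2,0,0,0,5],[0,0,2,0,0,0,5],[0,0,1,0,0,0,5],[0,0,0,0,0,0,5]]]'; python3 -m jog '[[[0,0,0,0,0,0,5],[0,0,0,0,0,0,5]]]'; python3 -c "
from h import *
plan(.456,.270,.06,-3.3)"
```

```text
time: 29.15
position: [0.5021, 0.1625, 0.1979]
tool_rot: [-2.092, -2.342, 0.001]
ft_force: [-0.4, 0.6, -2.7]
grip_width: 0.661
time: 30.35
position: [0.456, 0.2683, 0.1366]
tool_rot: [2.285, 2.156, -0.006]
ft_force: [-0.6, 0.1, -2.3]
grip_width: 0.665
time: 30.55
position: [0.4579, 0.2698, 0.1395]
tool_rot: [2.284, 2.157, 0.003]
ft_force: [0.3, 0.2, -2.6]
grip_width: 0.669
pos [0.4579 0.2698 0.1395] tooly yaw -3.3 tilt 0.11 q7 -0.55
shift cm [ 0.   -0.2   7.95] turn about tool z 0.0
```

```bash
python3 -m jog '[[[0,-0.2,1.5,0,0,0,5],[0,0,2,0,0,0,5],[0,0,2,0,0,0,5],[0,0,1.5,0,0,0,5],[0,0,1,0,0,0,5],[0,0,0.8,0,0,0,5],[0,0,0.5,0,0,0,5],[0,0,0,0,0,0,5],[0,0,0,0,0,0,5],[0,0,0,0,0,0,5]]]'
python3 - <<'E'
from h import *
plan(.456,.270,.0417,-3.3)
d=imaging.get_image("side"); im=d["frame"]
u,v=proj(d,[.456,.27,.03])[0].astype(int)
cv2.imwrite("pics/s6.png",cv2.resize(im[v-50:v+40,u-50:u+50,::-1],None,fx=6,fy=6,interpolation=cv2.INTER_CUBIC))
E
```

```text
time: 31.55
position: [0.4556, 0.2699, 0.0462]
tool_rot: [2.284, 2.157, 0.002]
ft_force: [0.6, 0.4, -2.6]
grip_width: 0.663
pos [0.4556 0.2699 0.0462] tooly yaw -3.3 tilt 0.07 q7 -0.47
shift cm [0.01 0.04 0.45] turn about tool z 0.0
```

View pics/s6.png

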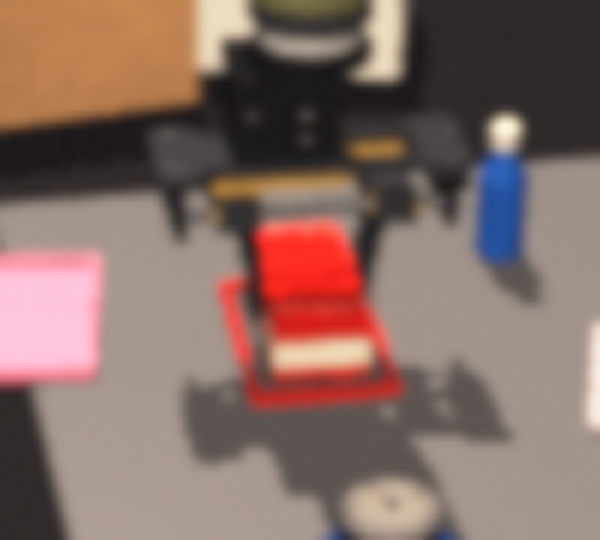

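Carton is just above the tray floor, inside the walls. Lowering to contact (12 views).

```bash
python3 -m jog '[[[0,0,0.15,0,0,0,5],[0,0,0.15,0,0,0,5],[0,0,0.1,0,0,0,5],[0,0,0,0,0,0,5],[0,0,0,0,0,0,5]]]';python3 -m jog '[[[0,0,0.05,0,0,0,5],[0,0,0.05,0,0,0,5],[0,0,0,0,0,0,5],[0,0,0,0,0,0,5]]]'
```

```text
time: 32.1
position: [0.4552, 0.2696, 0.0416]
tool_rot: [-2.284, -2.157, -0.0]
ft_force: [0.3, -0.2, -0.9]
grip_width: 0.667
time: 32.5
position: [0.4552, 0.2697, 0.0416]
tool_rot: [-2.284, -2.156, 0.0]
ft_force: [-3.2, -1.8, 9.3]
grip_width: 0.667
```

```bash
python3 -m jog '[[[0,0,0,0,0,0,6],[0,0,0,0,0,0,6.8],[0,0,0,0,0,0,7.5],[0,0,0,0,0,0,7.5],[0,0,0,0,0,0,7.5],[0,0,-1,0,0,0,7.5],[0,0,-2,0,0,0,7.5],[0,0,-3,0,0,0,7.5],[0,0,-4,0,0,0,8.7],[0,0,-3,0,0,0,8.7],[0,0,-1.5,0,0,0,8.7],[0,0,0,0,0,0,8.7]]]'
python3 - <<'E'
from h import *
d=imaging.get_image("top"); im=d["frame"]; H,S,V=cv2.split(cv2.cvtColor(im,cv2.COLOR_RGB2HSV)); yy,xx=np.mgrid[:400,:640]
box=lambda a,b,c,e:(xx>a)&(xx<b)&(yy>c)&(yy<e)
yl=box(340,430,80,150)&(H>18)&(H<38)&(S>130)
for t in (130,170,190,205,220): print("yel",t,rect(d,yl&(V>t),.05))
m=trace_near("yellow_carton","top",(380,120)); print(None if m is None else rect(d,m,.05))
cv2.imwrite("pics/top6.png",cv2.resize(np.hstack([im[75:150,335:435,::-1],im[85:160,215:315,::-1]]),None,fx=4,fy=4,interpolation=cv2.INTER_CUBIC))
plan(.65,-.154,.18,8)
E
```

```text
time: 33.7
position: [0.4564, 0.2704, 0.1879]
tool_rot: [-2.284, -2.156, -0.007]
ft_force: [-0.2, -0.0, 0.1]
grip_width: 0.992
yel 130 (array([ 645.2, -151. ]), -81.1, array([163.9,  68.3]))
yel 170 (array([ 647.4, -151.5]), -81.1, array([162.3,  64.1]))
yel 190 (array([ 648.3, -151.3]), -80.5, array([162.2,  63.1]))
yel 205 (array([ 648.3, -151.4]), -81.0, array([161.7,  62.1]))
yel 220 (array([ 648.3, -151.5]), -81.0, array([161.3,  61.4]))
(array([ 640.2, -152.6]), -81.1, array([165.6,  76.6]))
pos [0.4546 0.2694 0.1846] tooly yaw -3.3 tilt 0.07 q7 -0.58
shift cm [-41.15  21.94   0.47] turn about tool z -11.3
```

View pics/top6.png

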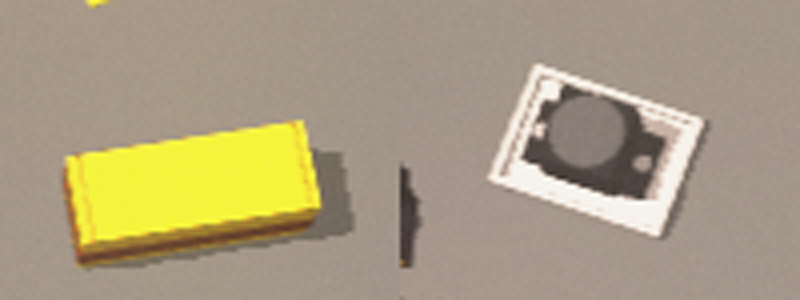

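Run:
```python
from h import *
d=imaging.get_image("top")
s=ground(d,[(250,117.5),(275.75,125.5)],.011); print(s.mean(0), np.degrees(np.arctan2(*(s[1]-s[0])[::-1])))
# outer jig corners from the crop
c=ground(d,[(215+137/4,85+64/4),(215+305/4,85+118/4),(215+260/4,85+237/4),(215+88/4,85+178/4)],.008); print(c.mean(0))
plan(.648,-.1515,.18,9)
```

```text
[0.66081833 0.17242344] -108.24446376207871
[0.65999134 0.16873147]
pos [0.4542 0.2691 0.1839] tooly yaw -3.3 tilt 0.15 q7 -0.58
shift cm [-40.88  21.76   0.43] turn about tool z -12.3
```

Pod lies flat, about 3–4 mm from the jig's middle. On to the yellow carton at (0.648,-0.1515), yaw −81° (13 views).

```bash
python3 -m jog '[[[-1,0.5,0,0,0,0,8.7],[-2,1.1,0,0,0,0,8.7],[-3,1.6,0,0,0,0,8.7],[-3,1.6,0,0,0,0,8.7],[-3,1.6,0,0,0,0,8.7],[-3,1.6,0,0,0,0,8.7],[-3,1.6,0,0,0,0,8.7],[-3,1.6,0,0,0,0,8.7],[-3,1.6,0,0,0,0,8.7],[-3,1.6,0,0,0,0,8.7],[-3,1.6,0,0,0,0,8.7],[-3,1.6,0,0,0,0,8.7]]]';python3 -m jog '[[[-3,1.6,0,0,0,0,8.7],[-2.3,1.2,0,0,0,0,8.7],[-1.2,0.6,0,0,0,-2,8.7],[-0.6,0.2,0,0,0,-5,8.7],[0,0,0,0,0,-4,8.7],[0,0,0,0,0,-1.3,8.7],[0,0,2,0,0,0,8.7],[0,0,2.5,0,0,0,8.7],[0,0,1.5,0,0,0,8.7],[0,0,0,0,0,0,8.7],[0,0,0,0,0,0,8.7],[0,0,0,0,0,0,8.7]]]';python3 -c "
from h import *
plan(.648,-.1515,.041,9)"
```

```text
time: 35.05
position: [0.6114, -0.0724, 0.1841]
tool_rot: [-2.284, -2.155, 0.004]
ft_force: [0.4, 0.7, -0.3]
grip_width: 1.001
time: 36.25
position: [0.6447, -0.1433, 0.1268]
tool_rot: [2.039, 2.388, 0.001]
ft_force: [-0.5, 0.6, 0.1]
grip_width: 1.002
pos [ 0.6447 -0.1433  0.1268] tooly yaw 9.0 tilt 0.11 q7 0.6
shift cm [-0.86  0.18  8.58] turn about tool z -0.0
```

```bash
python3 -m jog '[[[-0.5,0.1,1.5,0,0,0,8.7],[-0.4,0.1,2,0,0,0,8.7],[0,0,2,0,0,0,8.7],[0,0,1.4,0,0,0,8.7],[0,0,1,0,0,0,8.7],[0,0,0.6,0,0,0,8.7],[0,0,0,0,0,0,8.7],[0,0,0,0,0,0,8.7]]]';python3 -m jog '[[[0,0,0,0,0,0,7.6],[0,0,0,0,0,0,7],[0,0,0,0,0,0,6.5],[0,0,0,0,0,0,6],[0,0,0,0,0,0,5.5],[0,0,0,0,0,0,5.5],[0,0,0,0,0,0,5.5],[0,0,0,0,0,0,5.5]]]' 40;  python3 -m jog '[[[0,0,-0.3,0,0,0,5.5],[0,0,-0.7,0,0,0,5.5],[0,0,-1.5,0,0,0,5.5],[0,0,-2.5,0,0,0,5.5],[0,0,-2,0,0,0,5.5],[0,0,-1,0,0,0,5.5],[0,0,0,0,0,0,5.5],[0,0,0,0,0,0,5.5]]]';python3 -c "
from h import *
plan(.4435,-.2698,.11,-16.8)"
```

```text
time: 37.05
position: [0.6479, -0.1516, 0.0411]
tool_rot: [2.04, 2.388, 0.001]
ft_force: [0.4, 0.2, 0.0]
grip_width: 1.0
time: 37.85
position: [0.6476, -0.1514, 0.0408]
tool_rot: [2.04, 2.389, 0.001]
ft_force: [0.4, -0.1, 0.7]
grip_width: 0.709
time: 38.65
position: [0.647, -0.1511, 0.1201]
tool_rot: [-2.04, -2.388, 0.0]
ft_force: [0.3, -0.6, -4.5]
grip_width: 0.712
pos [ 0.647  -0.1511  0.1201] tooly yaw 9.0 tilt 0.05 q7 0.62
shift cm [ -8.54 -21.95   1.02] turn about tool z 25.8
```

```bash
python3 -m jog '[[[-0.4,-1,0,0,0,0,5.5],[-0.8,-2,0,0,0,0,5.5],[-1.1,-2.8,0,0,0,0,5.5],[-1.1,-3,0,0,0,0,5.5],[-1.1,-3,0,0,0,0,5.5],[-1.1,-3,0,0,0,0,5.5],[-1.1,-3,0,0,0,0,5.5],[-0.9,-2.2,0,0,0,0,5.5],[-0.6,-1.4,0,0,0,0,5.5],[-0.3,-0.5,0,0,0,0,5.5],[0,0,0,0,0,0,5.5],[0,0,0,0,0,0,5.5]]]'; python3 -m jog '[[[0,0,0,0,0,3,5.5],[0,0,0,0,0,5,5.5],[0,0,0,0,0,6,5.5],[0,0,0,0,0,6,5.5],[0,0,0,0,0,4,5.5],[0,0,0,0,0,1.8,5.5],[0,0,1,0,0,0,5.5],[0,0,1.5,0,0,0,5.5],[0,0,0.5,0,0,0,5.5],[0,0,0,0,0,0,5.5],[0,0,0,0,0,0,5.5],[0,0,0,0,0,0,5.5]]]';python3 -c "
from h import *
plan(.4435,-.2698,.0438,-16.8)"
```

```text
time: 39.85
position: [0.4456, -0.2689, 0.1206]
tool_rot: [2.038, 2.39, 0.001]
ft_force: [0.6, -0.2, -5.7]
grip_width: 0.713
time: 41.05
position: [0.4447, -0.27, 0.0909]
tool_rot: [2.522, 1.873, 0.001]
ft_force: [0.3, -0.9, -3.4]
grip_width: 0.707
pos [ 0.4447 -0.27    0.0909] tooly yaw -16.8 tilt 0.05 q7 0.43
shift cm [-0.01 -0.12  4.71] turn about tool z -0.0
```

```bash
python3 -m jog '[[[0,-0.1,1,0,0,0,5.5],[0,0,1.2,0,0,0,5.5],[0,0,1,0,0,0,5.5],[0,0,0.6,0,0,0,5.5],[0,0,0.4,0,0,0,5.5],[0,0,0,0,0,0,5.5],[0,0,0,0,0,0,5.5],[0,0,0,0,0,0,5.5]]]'
python3 - <<'E'
from h import *
plan(.4435,-.2698,.0438,-16.8)
d=imaging.get_image("side"); im=d["frame"]
u,v=proj(d,[.4435,-.27,.03])[0].astype(int)
cv2.imwrite("pics/s7.png",cv2.resize(im[v-60:v+50,u-60:u+60,::-1],None,fx=5,fy=5,interpolation=cv2.INTER_CUBIC))
E
```

```text
time: 41.85
position: [0.4438, -0.2696, 0.0489]
tool_rot: [2.522, 1.873, 0.001]
ft_force: [0.2, -0.3, -5.4]
grip_width: 0.71
pos [ 0.4438 -0.2696  0.0489] tooly yaw -16.8 tilt 0.05 q7 0.49
shift cm [-0.03 -0.02  0.51] turn about tool z 0.0
```

View pics/s7.png

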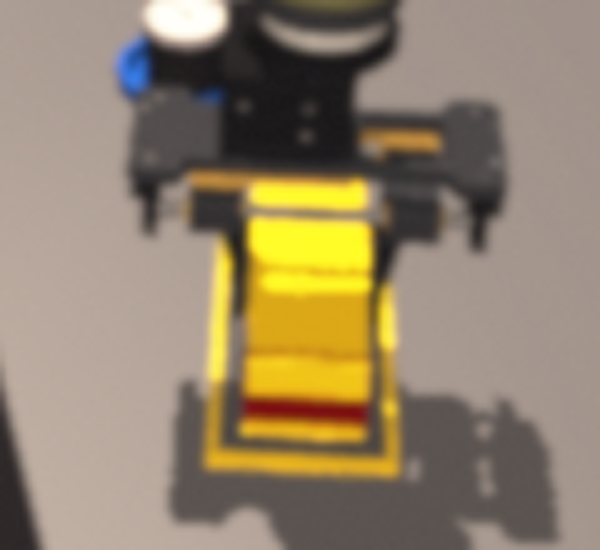

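Centred and inside the walls (14 views). Lowering to contact.

```bash
python3 -m jog '[[[0,0,0.2,0,0,0,5.5],[0,0,0.2,0,0,0,5.5],[0,0,0.1,0,0,0,5.5],[0,0,0,0,0,0,5.5],[0,0,0,0,0,0,5.5]]]';python3 -m jog '[[[0,0,0.05,0,0,0,5.5],[0,0,0.05,0,0,0,5.5],[0,0,0,0,0,0,5.5],[0,0,0,0,0,0,5.5]]]'
```

```text
time: 42.4
position: [0.4435, -0.2693, 0.0438]
tool_rot: [-2.522, -1.873, -0.001]
ft_force: [-2.3, 1.4, 0.6]
grip_width: 0.707
time: 42.8
position: [0.4435, -0.2693, 0.0437]
tool_rot: [-2.521, -1.872, -0.002]
ft_force: [-5.1, 4.2, 11.3]
grip_width: 0.709
```

```bash
python3 -m jog '[[[0,0,0,0,0,0,6.4],[0,0,0,0,0,0,7],[0,0,0,0,0,0,7.7],[0,0,0,0,0,0,7.7],[0,0,0,0,0,0,7.7],[0,0,-1,0,0,0,7.7],[0,0,-2,0,0,0,7.7],[0,0,-3,0,0,0,7.7],[0,0,-4,0,0,0,8.7],[0,0,-4,0,0,0,8.7],[0,0,-2,0,0,0,8.7],[0,0,0,0,0,0,8.7]]]';python3 -m jog '[[[1,2,0,0,0,0,8.7],[2,3,0,0,0,0,8.7],[2.5,3,0,0,0,0,8.7],[2.5,3,0,0,0,0,8.7],[2.5,3,0,0,0,0,8.7],[2.5,2.5,0,0,0,0,8.7],[1.5,1.5,0,0,0,0,8.7],[0.5,0.5,0,0,0,0,8.7],[0,0,0,0,0,0,8.7],[0,0,0,0,0,0,8.7]]]'
python3 - <<'E'
from h import *
for n in("top","side"):
    d=imaging.get_image(n); im=d["frame"]
    for l,z in [("gauge",.049),("red_carton",.049),("yellow_carton",.053),("pod",.039)]:
        r=finder.spot_point(l,n); print(n,l,[(round(q["conf"],2),ground(d,[np.array(q["point"])[::-1]*[640,400]],.003)[0].round(3)) for q in r[:2]])
    if n=="top":
        H,S,V=cv2.split(cv2.cvtColor(im,cv2.COLOR_RGB2HSV)); yy,xx=np.mgrid[:400,:640]
        box=lambda a,b,c,e:(xx>a)&(xx<b)&(yy>c)&(yy<e)
        print("dial",rect(d,box(305,352,175,222)&(V>170)&(S<60),.049))
    cv2.imwrite(f"pics/end_{n}.png",cv2.resize((im[70:300,140:520] if n=="top" else im[150:340,230:480])[:,:,::-1],None,fx=2 if n=="top" else 3,fy=2 if n=="top" else 3,interpolation=cv2.INTER_CUBIC))
E
```

```text
time: 44.0
position: [0.4453, -0.2706, 0.2062]
tool_rot: [2.518, 1.87, 0.008]
ft_force: [0.3, 0.1, -0.7]
grip_width: 0.995
time: 45.0
position: [0.6624, -0.1808, 0.2023]
tool_rot: [-2.524, -1.87, 0.002]
ft_force: [-0.9, -0.5, -0.2]
grip_width: 1.0
top gauge [(0.2, array([0.613, 0.368]))]
top red_carton [(0.92, array([0.459, 0.263])), (0.28, array([0.65 , 0.167]))]
top yellow_carton [(0.89, array([ 0.447, -0.268]))]
top pod [(0.7, array([0.659, 0.161]))]Traceback (most recent call last):
  File "<stdin>", line 9, in <module>
  File "h.py", line 14, in rect
    n,l,s,_=cv2.connectedComponentsWithStats(mask.astype(np.uint8)); k=1+s[1:,4].argmax()
                                                                         ~~~~~~~~~~~~~~^^
ValueError: attempt to get argmax of an empty sequence
```

Run:
```python
from h import *
t=imaging.get_image("top")["frame"][70:290,140:520,::-1]; s=imaging.get_image("side")["frame"][150:340,230:460,::-1]
a=cv2.resize(t,(518,300),interpolation=cv2.INTER_CUBIC); b=cv2.resize(s,(363,300),interpolation=cv2.INTER_CUBIC)
o=np.zeros((600,518,3),np.uint8); o[:300]=a; o[300:,:363]=b; cv2.imwrite("pics/end.png",o)
```

```text
(no output)
```

View pics/end.png

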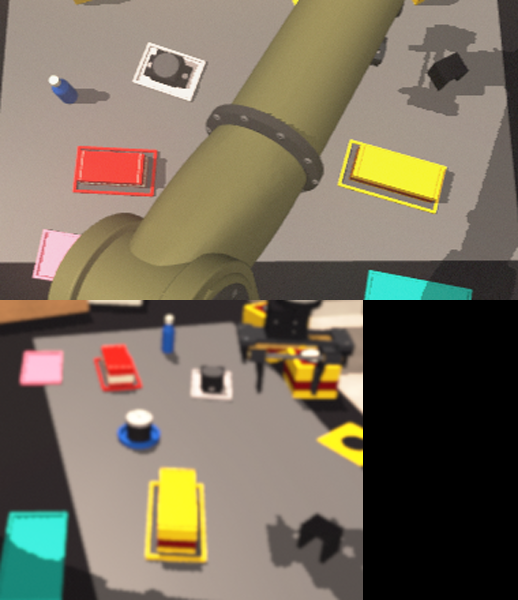

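All four pieces lie flat in their places, the bottle and clamp are where they were, and the gripper is clear of everything. Handing in.

```bash
python3 -c "
from bench import close_job
print(close_job())"
```

```text
the job is handed in; nothing more can be done
None
```

I took the pile apart in the order asked and handed the job in at about 45 s: gauge in the blue holder, pod in the jig, red carton in the red tray, yellow carton in the yellow tray. I lowered each piece until the wrist force showed floor contact (5–11 N), and only then released it. The pink and turquoise look-alikes were left alone.

**Last checks:** The final pictures show all four pieces flat inside their places. The bottle and clamp look unmoved by eye, and the gripper was about 18 cm above the bench, touching nothing. By the top camera's estimates:
- **Yellow carton:** about 4 mm from the middle of its tray.
- **Red carton:** about 8 mm from the middle by the network, though the gripper let it go within 1 mm of the tray's middle.
- **Pod:** about 4 mm from the middle by its screws. The network put it about 9 mm off along y, on the other side.

**Problems:**
- The first grip on the gauge was 7 mm off-centre, so I opened and regripped before lifting.
- The final top-view check of the gauge failed because the arm hid it. The final side view and an earlier top view both showed it seated in the cup, dial up.

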